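# Find the bite point of a knife-handle clamp and set its index finger there

### The arm

A 6-joint arm with a two-finger parallel gripper is mounted at the origin on the work surface. World frame = base frame: x ahead of the robot, y to its left, z up, the work surface at z = 0. Lengths are in mm, angles in degrees, forces in N, time in s.
With the tool pointing down it reaches from about 350 to 850 mm from the base axis. Payload 8.1 kg.
Tool frame: the origin (TCP) lies at the very end of the fingers, on their centre line; the grasp point (between the pads) lies 19 mm behind it; z points along the fingers, y is the line along which they close (so a half turn about z gives the same grasp; the last joint's range is limited). The gripper opens to 85 mm and grips with 20 to 120 N. Pads are 22 mm wide; open, the fingers measure 114 mm over their backs; the gripper's body (76 mm by 85 mm) begins 54 mm behind the grasp point. The pads swing forward as they close: fully open they stand 13 mm farther back than shut.
Start: joints at [66.727, 7.471, 85.268, -0, 87.261, -4.893], TCP at [189.174, 569.402, 231.292] pointing down, gripper open.
Joint ranges: [-169.43, 169.43], [-51.17, 129.36], [1.28, 143.12], [-76.62, 256.62], [0, 156.53], [-152.29, 152.29]. Speed limits (degrees/s): [136.94, 136.94, 159.86, 180, 180, 180].

### API

Orientations are given as [roll, pitch, yaw] about the fixed x, y, z axes, in that order (R = Rz(yaw) Ry(pitch) Rx(roll)).
In Python, from bench import sense, eyes, job, models gives the robot as it stands. The module is installed in compiled form; this text tells all that it offers.
- The arm moves only by the tool apply_moves, never from a script. Its argument "rows" is a list of rows, each a list of 6 numbers: the shift along the tool's x, y, z in mm, then the turn, a rotation vector about the tool's x, y, z in rad. In form: [[dx, dy, dz, rx, ry, rz], ...]. A call has exactly 5 rows; each row shifts and turns the commanded pose from where the row before left it, along the tool's axes as they then stand; what a row does not reach is not made up. A row lasts 1/8 s, in which the tool goes at most 62.5 mm and 10.7 degrees, less where a joint would pass 70% of its speed; a pose out of reach is approached as far as the arm can. A call is refused whole if a number of a shift passes 62.5 or a number of a turn 0.188, either way. A call with a gripper value outside its range is refused whole. "fingers" is the finger opening in mm, from 0 to 85.4, set as the call begins (left out, the last holds). The fingers move at their own pace and stop on an object; "grip_force" is the grip in N (left out, the last holds). Time passes only in rows, so rows that do not move let the fingers close, or fill a call up. It gives the time, the measured TCP pose, the force, the opening and the grip force at its end, in the units of the state.
- sense(): the state, without advancing time (a new reading comes with each control period).
- eyes.snapshot(name): name is "side" or "top" or "wrist"; returns (picture, depth): 400x640x3 uint8, red, green, blue; 400x640 float32, mm along the optical axis (not along the pixel's ray), 0 where there is no reading.
- eyes.get_calibration(name): a dict with "intrinsics" (3x3 intrinsics, pixels), "R" (3x3) and "t" (3): a world point X has camera coordinates R X + t; the wrist camera has in their place "mount" (4x4, takes a point from camera to tool coordinates, whose origin is the TCP and whose axes are the flange's). Camera axes: x right, y down, z forward; pixel columns grow to the right and rows downward; lengths in mm; the calibration is good to about 2 mm. The wrist camera is an equidistant fisheye: a pixel r from the principal point sees the ray r / f radians off the axis. A picture is of the moment at which its call begins: read the wrist's pose just before it. get_calibration takes no time and is no camera call.
- job.hand_in(): hands the job in; it is judged then, once.
Trained networks look in the newest picture that a camera, given by its name, has taken for a name from the list of things; names that differ only in an ending like _2 or _b are one class to them, and where a whole thing is asked for, a point or a joint stands for the part that bears it (a point fixed in the world has none). Each returns a list of dicts, best first, with "confidence" (0 to 1); they miss things now and then, are a little off and sometimes report something else, mostly with a low value. They report only what shows in the picture. A call takes as long as a camera call.
- models.boxes_of(name, camera): "xyz" ([x, y, z] in mm, in world coordinates, good to about 4 mm: the middle of the surface that is visible of it).
- models.cut_out(name, camera): "pixels" (400x640 bool, what is visible of it).
- models.place_of(name, camera): "xyz" ([x, y, z] in mm, in world coordinates, good to about 4 mm: a listed point, or the origin of a listed thing).
The state is a dict: "time": time; "joint_pos": joint angles; "qd": joint speeds; "joint_efforts": joint torques, N m; "tool_pos": TCP position; "tcp_rot": TCP orientation; "ft_force": force on the tool from outside, world axes, zero at the start; "wrist_torque": the same for the moment, N m; "finger_gap": finger opening in mm; "grip_force": force on a finger pad.
Only numpy, scipy, OpenCV 4.12 (cv2) and the standard library are available. Lean on these libraries where they do the work, as an engineer would, in place of code of your own. Each camera call takes 0.05 s, during which the arm holds its last target. There are 200 camera calls.

### The job

A knife handle sits inside the green glue-up clamp. Press the clamp's upper lever round by its black upright handle, gently, until it goes from easy to firm, remember how far round it had come when it firmed up, and let the lever go back to where it came from. Then slide the lower index arm by its small steel post until it lies along the direction the lever had at that firm point, and leave everything else on the bench alone.

Things in the scene. Friction and masses are not known exactly. Their poses are not given: they have to be found in the camera images.
- pivot (a point): Point on the vertical axis shared by lever and index arm, on the top face of the clamp's base plate (12 mm above the bench). x points to the rear, y to the clamp's left, z up. The bolted-down plate, dark steel, reaches 285 mm forward (-x, towards the robot), 145 mm back and 180 mm to each side; white ticks every 0.05 rad lie at 272 mm radius.
- housing_top (a point): Middle of the top of the clamp's green housing, 52 mm behind the pivot, 95 mm above the bench; the housing is 155 mm front to back and 150 mm wide, with a knife blade sticking out on its left. Same axes as pivot.
- lever_handle (a point): Middle of the lever's upright black handle: cylinder, 24 mm diameter, its axis 165 mm from the pivot axis, reaching up from the lever bar to 170 mm above the bench; this point is 140 mm above it. The lever bar is flat steel, 24 mm wide, 100 to 110 mm above the bench. x points from the handle to the pivot.
- lever (a joint): Lever angle (rad): 0 at rest, 0.6 rad to the left of the clamp's -x line; grows counter-clockwise seen from above, handle moving to the clamp's right. A spring returns it; spring and friction take 2 to 6 N at the handle. At an unseen place between 0.3 and 0.9 rad, new each time, a cam inside meets the knife handle and the force then rises steeply, several N per mm at the handle.
- index_post (a point): Middle of the upright steel post on the index arm: 14 mm diameter, 250 mm from the pivot axis, 30 to 90 mm above the bench, this point 60 mm above it. The arm, a steel bar 14 mm wide, 28 to 34 mm above the bench, turns on the pivot axis and passes under the lever; it stays where left (1 to 2 N to push). Starts on the clamp's right, beyond any firm point. x points to the pivot.
- glue_mid (a point): Bystander, to be left alone: small glue bottle, 36 mm diameter, 100 mm tall, standing on the clamp's base plate to the right of the housing; this point is at its centre.
- scale_a_mid (a point): Bystander, to be left alone: dark wooden knife-handle slab, 110 x 28 x 8 mm, lying on the base plate to the left of the housing; this point is at its centre.
- hammer_grip (a point): Bystander, to be left alone: handle of a hammer lying on the bench on the left.
- driver_grip (a point): Bystander, to be left alone: handle of a screwdriver lying on the bench on the right.
- jar_mid (a point): Bystander, to be left alone: jar, 64 mm diameter, 85 mm tall, on the bench on the right; this point is at its centre.
- mug_mid (a point): Bystander, to be left alone: white mug, 76 mm diameter, 90 mm tall, on the bench on the left; this point is at its centre.
- block_mid (a point): Bystander, to be left alone: pale sanding block, 100 x 50 x 30 mm, lying on the bench near the robot on the right; this point is at its centre.
- scale_b_mid (a point): Bystander, to be left alone: dark wooden knife-handle slab, 120 x 30 x 9 mm, lying on the bench near the robot on the left; this point is at its centre.

How it is judged (in metres and radians):
On the way, in this order (a step that is already met when the one before it is completed fails the run):
1. the lever is pressed until it is firm: the cam inside bears on the knife handle with more than 12 N (about 4 N at the lever's handle on top of the spring) for 0.2 s (contact force between work_c0 and anything else above 12 N), for 0.2 s.
2. the lever is let back to its rest (within 0.08 rad) (value of joint lever below 0.08 rad), for 0.2 s.
3. the index post stands within 8 mm of the line the lever had at its firm point (horizontal distance between index_post and work_c1 below 0.008 m), for 0.2 s.
At the end, for the whole second after the job is handed in: The index post stands within 8 mm (0.032 rad) of where the lever's direction was when it firmed up, and the lever is back at rest (within 0.08 rad) (horizontal distance between index_post and work_c1 below 0.008 m and value of joint lever below 0.08 rad); the robot touches nothing.
It fails at once if the lever is forced: the cam bears on the knife handle with more than 120 N (about 40 N at the lever's handle) (contact force between work_c0 and anything else above 120 N).
It fails at once if a bystander is moved by more than 40 mm (distance of any of glue_mid, scale_a_mid, hammer_grip, driver_grip, jar_mid, mug_mid, block_mid, scale_b_mid from where it was at the start of the episode above 0.04 m).
It also fails if it takes over 72 s, if anything falls off the work surface, if the arm or the gripper's body presses on something with over 40 N, if the wrist force passes 120 N, or if a joint passes its speed limit or range.

## Working session

There is one attempt and no reset: what is moved stays moved. The work goes in short steps, Python scripts to look and compute and a tool call to move; the robot and the scene stay as the last step left them, time stands still between calls to the robot, and variables do not carry over. Pictures are saved under pics/ and viewed, at most 10 in all, crops included, and the job is handed in when it is done.

Besides the shell and the picture viewer there is one more tool, called after "Emit:" as name(argument=value, ...) on one line, values as JSON. apply_moves: Moves the arm, as the interface text tells. Its arguments: {"type":"object","properties":{"rows":{"type":"array"},"fingers":{"type":"number"},"grip_force":{"type":"number"}},"required":["rows"]}

```bash
mkdir -p pics; cat > h.py <<'E'
import numpy as np, cv2
from bench import sense, eyes, job, models
E
python3 - <<'E'
from h import *
np.set_printoptions(precision=1,suppress=True)
s=sense(); print({k:np.round(v,2) for k,v in s.items()})
ims=[]
for c in ["side","top"]:
    p,d=eyes.snapshot(c); cv2.imwrite(f"pics/{c}0.png",p[:,:,::-1])
    for n in ["pivot","housing_top","lever_handle","index_post","glue_mid","jar_mid","mug_mid","block_mid","scale_b_mid","hammer_grip","driver_grip"]:
        print(c,n,[(np.round(r["xyz"]),round(r["confidence"],2)) for r in models.place_of(n,c)[:2]])
print(sense()["time"])
E
```

```text
{'time': np.float64(0.0), 'joint_pos': array([66.7,  7.5, 85.3, -0. , 87.3, -4.9]), 'qd': array([-0.1, -0.1, -0.1,  0. , -0. ,  0. ]), 'joint_efforts': array([  0. , -56.9, -50.1,  -0. ,   0. ,  -0. ]), 'tool_pos': array([189. , 568.9, 230.2]), 'tcp_rot': array([-179.9,   -0. ,  161.6]), 'ft_force': array([-0.5,  1.1, -1. ]), 'wrist_torque': array([-0., -0., -0.]), 'grip_force': np.float64(0.0), 'finger_gap': np.float64(85.27)}
side pivot [(array([720., -41.,  11.]), 0.7)]
side housing_top [(array([767., -47.,  96.]), 0.67)]
side lever_handle [(array([598.,  78., 139.]), 0.84)]
side index_post [(array([ 482., -112.,   61.]), 0.86), (array([387., 427.,  13.]), 0.34)]
side glue_mid [(array([ 743., -180.,   60.]), 0.69)]
side jar_mid []
side mug_mid [(array([635., 390.,  45.]), 0.58), (array([305., 333.,   6.]), 0.55)]
side block_mid [(array([ 297., -350.,   14.]), 0.98)]
side scale_b_mid [(array([308., 338.,   5.]), 0.63)]
side hammer_grip [(array([385., 428.,  13.]), 0.87)]
side driver_grip []
top pivot [(array([715., -37.,  12.]), 0.57)]
top housing_top [(array([766., -50.,  97.]), 0.9)]
top lever_handle [(array([594.,  76., 139.]), 0.95), (array([ 504., -403.,   13.]), 0.32)]
top index_post [(array([ 476., -108.,   57.]), 0.95)]
top glue_mid [(array([ 737., -182.,   65.]), 0.75)]
top jar_mid [(array([ 636., -431.,   42.]), 0.79), (array([599.,  76., 142.]), 0.19)]
top mug_mid [(array([634., 385.,  44.]), 0.87)]
top block_mid [(array([ 300., -351.,   18.]), 0.94), (array([751.,  83.,  13.]), 0.51)]
top scale_b_mid [(array([305., 333.,   5.]), 0.85)]
top hammer_grip [(array([386., 434.,  13.]), 0.8), (array([715., -39.,  13.]), 0.22)]
top driver_grip [(array([ 504., -405.,   13.]), 0.56), (array([ 736., -180.,   65.]), 0.32)]
1.2
```

View pics/top0.png

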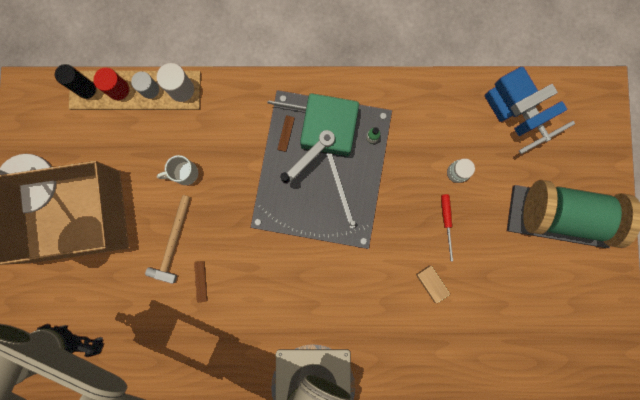

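```bash
python3 - <<'E'
from h import *
c=eyes.get_calibration("top"); print(c)
print(eyes.get_calibration("wrist"))
E
```

```text
{'intrinsics': array([[501.7294264 ,   0.        , 312.41594655],
       [  0.        , 501.7294264 , 201.62296994],
       [  0.        ,   0.        ,   1.        ]]), 'R': array([[ 6.32889187e-06, -9.99994548e-01, -3.30219328e-03],
       [-9.95356805e-01,  3.11549813e-04, -9.62534875e-02],
       [ 9.62539915e-02,  3.28746973e-03, -9.95351376e-01]]), 't': array([-8.05437488e-01,  5.42759221e+02,  1.46663403e+03])}
{'intrinsics': array([[309.70691629,   0.        , 319.41278597],
       [  0.        , 309.70691629, 204.11094164],
       [  0.        ,   0.        ,   1.        ]]), 'mount': array([[ 1.93784443e-04, -9.46762527e-01, -3.21932727e-01,
         8.25902943e+01],
       [ 9.99999955e-01,  2.57461400e-04, -1.55219918e-04,
        -5.22259683e-01],
       [ 2.29841652e-04, -3.21932682e-01,  9.46762534e-01,
        -1.42670189e+02],
       [ 0.00000000e+00,  0.00000000e+00,  0.00000000e+00,
         1.00000000e+00]])}
```

The top view shows the clamp in the middle. The pivot is at about (327,138), the black lever handle at (285,178) and the index post at (352,225). These fit the networks' points: handle radius 168 mm, post radius 248 mm, clamp yaw about -9.5°. I'll turn the tool to the lever's direction and go above the handle.

Emit:
apply_moves(rows=[[0, 0, 0, 0, 0, 0.089], [0, 0, 0, 0, 0, 0.089], [0, 0, 0, 0, 0, 0.089], [0, 0, 0, 0, 0, 0.089], [0, 0, 0, 0, 0, 0.089]])

```text
time: 1.82
tool_pos: [189.2, 569.4, 231.3]
tcp_rot: [-180.0, -0.0, 136.0]
ft_force: [0.0, 0.0, -0.3]
finger_gap: 85.5
grip_force: 0.0
```

Emit:
apply_moves(rows=[[-62, -7, 0, 0, 0, 0], [-62, -7, 0, 0, 0, 0], [-62, -7, 0, 0, 0, 0], [-62, -7, 0, 0, 0, 0], [-62, -7, 0, 0, 0, 0]])

```text
time: 2.45
tool_pos: [389.4, 327.7, 231.6]
tcp_rot: [180.0, 0.0, 136.1]
ft_force: [0.2, 1.7, -0.7]
finger_gap: 85.2
grip_force: 0.0
```

Emit:
apply_moves(rows=[[-62, -7, 0, 0, 0, 0], [-62, -7, 0, 0, 0, 0], [-62, -7, 0, 0, 0, 0], [-62, -7, 0, 0, 0, 0], [-10, -7, 0, 0, 0, 0]])

```text
time: 3.08
tool_pos: [551.9, 121.9, 231.0]
tcp_rot: [-180.0, 0.0, 135.9]
ft_force: [-0.8, 1.0, 0.4]
finger_gap: 85.2
grip_force: 0.0
```

```bash
cat >> h.py <<'E'
np.set_printoptions(precision=2,suppress=True)
from scipy.spatial.transform import Rotation as Ro
def pose():
    s=sense(); R=Ro.from_euler("xyz",s["tcp_rot"],degrees=True).as_matrix(); return np.array(s["tool_pos"]),R,s
def delta(t):
    p,R,s=pose(); return R.T@(np.array(t)-p)
E
python3 - <<'E'
from h import *
p,R,s=pose(); print(p,s["tcp_rot"],s["ft_force"],s["time"])
pic,d=eyes.snapshot("wrist"); cv2.imwrite("pics/w1.png",pic[:,:,::-1])
for n in ["pivot","lever_handle","index_post","housing_top"]:
    print(n,[(r["xyz"],round(r["confidence"],2)) for r in models.place_of(n,"wrist")[:2]])
E
```

```text
[551.89 121.9  231.03] [-179.97    0.04  135.89] [-0.75  0.96  0.38] 3.075
pivot [([713.3, -40.8, 10.9], 0.7)]
lever_handle [([598.1, 78.9, 136.9], 0.77)]
index_post [([472.7, -115.0, 57.7], 0.64)]
housing_top []
```

Emit:
apply_moves(rows=[[-32, 0, 0, 0, 0, 0], [-31, 0, 0, 0, 0, 0], [0, 0, 0, 0, 0, 0], [0, 0, 0, 0, 0, 0], [0, 0, 20, 0, 0, 0]])

```text
time: 3.95
tool_pos: [596.2, 83.0, 212.8]
tcp_rot: [179.8, 0.1, 136.2]
ft_force: [0.1, 0.6, 0.1]
finger_gap: 85.3
grip_force: 0.0
```

```bash
python3 - <<'E'
from h import *
p,R,s=pose(); print(p,s["tcp_rot"],s["ft_force"],s["time"])
pic,d=eyes.snapshot("wrist"); cv2.imwrite("pics/w2.png",pic[:,:,::-1])
for n in ["pivot","lever_handle","index_post"]:
    print(n,[(r["xyz"],round(r["confidence"],2)) for r in models.place_of(n,"wrist")[:2]])
E
```

```text
[596.19  82.97 212.79] [179.82   0.15 136.21] [0.12 0.58 0.12] 3.95
pivot [([632.0, 386.4, 41.8], 0.66), ([713.9, -40.0, 14.0], 0.62)]
lever_handle [([597.5, 78.2, 139.1], 0.85)]
index_post [([472.6, -114.1, 57.8], 0.64)]
```

View pics/w2.png

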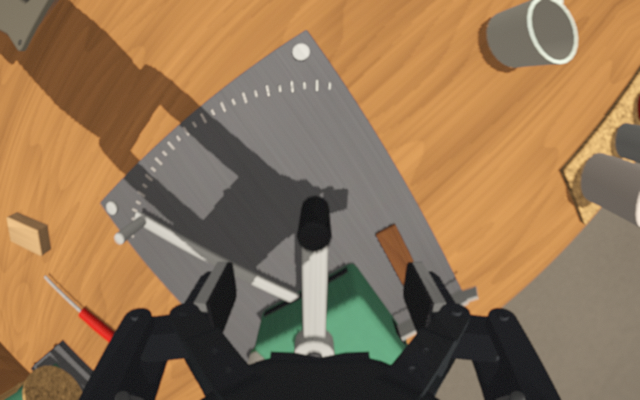

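The handle at (315,215) sits centred between the fingers. The lever bar runs back to the pivot at (313,347). I'll descend and close loosely round the handle.

Emit:
apply_moves(rows=[[-4, -2, 20, 0, 0, 0], [0, 0, 30, 0, 0, 0], [0, 0, 25, 0, 0, 0], [0, 0, 13, 0, 0, 0], [0, 0, 0, 0, 0, 0]])

```text
time: 4.78
tool_pos: [596.1, 77.2, 121.8]
tcp_rot: [-179.9, -0.1, 136.1]
ft_force: [0.5, 0.2, -0.3]
finger_gap: 85.5
grip_force: 0.0
```

Emit:
apply_moves(rows=[[0, 0, 0, 0, 0, 0], [0, 0, 0, 0, 0, 0], [0, 0, 0, 0, 0, 0], [0, 0, 0, 0, 0, 0], [0, 0, 0, 0, 0, 0]], fingers=31, grip_force=20)

```text
time: 5.4
tool_pos: [597.0, 77.4, 123.4]
tcp_rot: [180.0, 0.0, 136.1]
ft_force: [-0.4, 0.1, -0.8]
finger_gap: 30.8
grip_force: 0.0
```

Emit:
apply_moves(rows=[[-0.2, -8.2, 0, 0, 0, -0.05], [-0.2, -8.2, 0, 0, 0, -0.05], [-0.2, -8.2, 0, 0, 0, -0.05], [-0.2, -8.2, 0, 0, 0, -0.05], [-0.1, -6.6, 0, 0, 0, -0.04]])

```text
time: 6.02
tool_pos: [573.3, 46.7, 123.4]
tcp_rot: [179.9, -0.0, 150.0]
ft_force: [0.4, 4.4, -0.3]
finger_gap: 30.9
grip_force: 1.9
```

Emit:
apply_moves(rows=[[0, -2, 0, 0, 0, -0.012], [0, -2, 0, 0, 0, -0.012], [0, -2, 0, 0, 0, -0.012], [0, 0, 0, 0, 0, 0], [0, 0, 0, 0, 0, 0]])

```text
time: 6.65
tool_pos: [570.4, 40.8, 123.3]
tcp_rot: [-180.0, -0.0, 151.9]
ft_force: [-0.8, 4.9, 0.3]
finger_gap: 30.7
grip_force: 1.7
```

Emit:
apply_moves(rows=[[0, -1.2, 0, 0, 0, -0.007], [0, -1.2, 0, 0, 0, -0.007], [0, -1.2, 0, 0, 0, -0.007], [-0.1, -1.2, 0, 0, 0, -0.007], [0, 0, 0, 0, 0, 0]])

```text
time: 7.28
tool_pos: [568.1, 36.3, 123.2]
tcp_rot: [-180.0, -0.0, 153.5]
ft_force: [-0.5, 4.7, 0.5]
finger_gap: 30.8
grip_force: 1.8
```

Emit:
apply_moves(rows=[[0, -1.2, 0, 0, 0, -0.007], [0, -1.2, 0, 0, 0, -0.007], [0, -1.2, 0, 0, 0, -0.007], [-0.1, -1.2, 0, 0, 0, -0.007], [0, 0, 0, 0, 0, 0]])

```text
time: 7.9
tool_pos: [566.1, 32.0, 123.2]
tcp_rot: [-180.0, -0.0, 155.1]
ft_force: [-1.3, 3.7, 1.0]
finger_gap: 31.3
grip_force: 1.8
```

Emit:
apply_moves(rows=[[0, -1.2, 0, 0, 0, -0.007], [0, -1.2, 0, 0, 0, -0.007], [0, -1.2, 0, 0, 0, -0.007], [-0.1, -1.2, 0, 0, 0, -0.007], [0, 0, 0, 0, 0, 0]])

```text
time: 8.52
tool_pos: [564.2, 27.6, 123.2]
tcp_rot: [-180.0, -0.0, 156.8]
ft_force: [-0.6, 4.5, 0.4]
finger_gap: 31.0
grip_force: 1.8
```

Emit:
apply_moves(rows=[[0, -1.2, 0, 0, 0, -0.007], [0, -1.2, 0, 0, 0, -0.007], [0, -1.2, 0, 0, 0, -0.007], [-0.1, -1.2, 0, 0, 0, -0.007], [0, 0, 0, 0, 0, 0]])

```text
time: 9.15
tool_pos: [562.4, 23.1, 123.2]
tcp_rot: [-180.0, -0.0, 158.4]
ft_force: [-0.3, 4.5, 0.9]
finger_gap: 31.1
grip_force: 1.9
```

Emit:
apply_moves(rows=[[0, -1.2, 0, 0, 0, -0.007], [0, -1.2, 0, 0, 0, -0.007], [0, -1.2, 0, 0, 0, -0.007], [-0.1, -1.2, 0, 0, 0, -0.007], [0, 0, 0, 0, 0, 0]])

```text
time: 9.78
tool_pos: [560.8, 18.7, 123.2]
tcp_rot: [-180.0, -0.0, 160.0]
ft_force: [-1.4, 4.7, 1.2]
finger_gap: 30.8
grip_force: 1.9
```

Emit:
apply_moves(rows=[[0, -1.2, 0, 0, 0, -0.007], [0, -1.2, 0, 0, 0, -0.007], [0, -1.2, 0, 0, 0, -0.007], [-0.1, -1.2, 0, 0, 0, -0.007], [0, 0, 0, 0, 0, 0]])

```text
time: 10.4
tool_pos: [559.3, 14.1, 123.2]
tcp_rot: [-180.0, -0.0, 161.6]
ft_force: [-1.2, 4.5, 0.9]
finger_gap: 30.9
grip_force: 2.0
```

Emit:
apply_moves(rows=[[0, -1.2, 0, 0, 0, -0.007], [0, -1.2, 0, 0, 0, -0.007], [0, -1.2, 0, 0, 0, -0.007], [-0.1, -1.2, 0, 0, 0, -0.007], [0, 0, 0, 0, 0, 0]])

```text
time: 11.02
tool_pos: [557.9, 9.5, 123.2]
tcp_rot: [-180.0, -0.0, 163.2]
ft_force: [-0.8, 5.2, 0.4]
finger_gap: 31.1
grip_force: 2.0
```

Emit:
apply_moves(rows=[[0, -1.2, 0, 0, 0, -0.007], [0, -1.2, 0, 0, 0, -0.007], [0, -1.2, 0, 0, 0, -0.007], [-0.1, -1.2, 0, 0, 0, -0.007], [0, 0, 0, 0, 0, 0]])

```text
time: 11.65
tool_pos: [556.6, 4.9, 123.2]
tcp_rot: [-180.0, -0.0, 164.8]
ft_force: [-2.0, 4.9, 0.6]
finger_gap: 31.2
grip_force: 2.1
```

Emit:
apply_moves(rows=[[0, -1.2, 0, 0, 0, -0.007], [0, -1.2, 0, 0, 0, -0.007], [0, -1.2, 0, 0, 0, -0.007], [-0.1, -1.2, 0, 0, 0, -0.007], [0, 0, 0, 0, 0, 0]])

```text
time: 12.28
tool_pos: [555.4, 0.2, 123.2]
tcp_rot: [-180.0, -0.0, 166.4]
ft_force: [-1.0, 4.8, 0.8]
finger_gap: 30.8
grip_force: 2.1
```

Emit:
apply_moves(rows=[[0, -1.2, 0, 0, 0, -0.007], [0, -1.2, 0, 0, 0, -0.007], [0, -1.2, 0, 0, 0, -0.007], [-0.1, -1.2, 0, 0, 0, -0.007], [0, 0, 0, 0, 0, 0]])

```text
time: 12.9
tool_pos: [554.4, -4.5, 123.1]
tcp_rot: [-180.0, -0.0, 168.0]
ft_force: [-2.3, 4.3, -0.0]
finger_gap: 31.1
grip_force: 2.1
```

Emit:
apply_moves(rows=[[0, -1.2, 0, 0, 0, -0.007], [0, -1.2, 0, 0, 0, -0.007], [0, -1.2, 0, 0, 0, -0.007], [-0.1, -1.2, 0, 0, 0, -0.007], [0, 0, 0, 0, 0, 0]])

```text
time: 13.52
tool_pos: [553.5, -9.2, 123.1]
tcp_rot: [-180.0, -0.1, 169.6]
ft_force: [-2.1, 5.2, 0.1]
finger_gap: 31.2
grip_force: 2.2
```

Emit:
apply_moves(rows=[[0, -1.2, 0, 0, 0, -0.007], [0, -1.2, 0, 0, 0, -0.007], [0, -1.2, 0, 0, 0, -0.007], [-0.1, -1.2, 0, 0, 0, -0.007], [0, 0, 0, 0, 0, 0]])

```text
time: 14.15
tool_pos: [552.7, -13.9, 123.1]
tcp_rot: [-180.0, -0.1, 171.2]
ft_force: [-2.5, 5.3, 0.4]
finger_gap: 31.4
grip_force: 2.2
```

Emit:
apply_moves(rows=[[0, -1.2, 0, 0, 0, -0.007], [0, -1.2, 0, 0, 0, -0.007], [0, -1.2, 0, 0, 0, -0.007], [-0.1, -1.2, 0, 0, 0, -0.007], [0, 0, 0, 0, 0, 0]])

```text
time: 14.78
tool_pos: [552.1, -18.7, 123.1]
tcp_rot: [-180.0, -0.1, 172.8]
ft_force: [-1.4, 5.3, 1.0]
finger_gap: 31.3
grip_force: 2.3
```

Emit:
apply_moves(rows=[[0, -1.2, 0, 0, 0, -0.007], [0, -1.2, 0, 0, 0, -0.007], [0, -1.2, 0, 0, 0, -0.007], [-0.1, -1.2, 0, 0, 0, -0.007], [0, 0, 0, 0, 0, 0]])

```text
time: 15.4
tool_pos: [551.6, -23.5, 123.1]
tcp_rot: [180.0, -0.1, 174.4]
ft_force: [-3.0, 4.1, 0.5]
finger_gap: 31.0
grip_force: 2.3
```

Emit:
apply_moves(rows=[[0, -1.2, 0, 0, 0, -0.007], [0, -1.2, 0, 0, 0, -0.007], [0, -1.2, 0, 0, 0, -0.007], [-0.1, -1.2, 0, 0, 0, -0.007], [0, 0, 0, 0, 0, 0]])

```text
time: 16.02
tool_pos: [551.3, -28.3, 123.1]
tcp_rot: [180.0, -0.1, 176.0]
ft_force: [-2.7, 4.7, 1.9]
finger_gap: 30.7
grip_force: 2.3
```

Emit:
apply_moves(rows=[[0, -1.2, 0, 0, 0, -0.007], [0, -1.2, 0, 0, 0, -0.007], [0, -1.2, 0, 0, 0, -0.007], [-0.1, -1.2, 0, 0, 0, -0.007], [0, 0, 0, 0, 0, 0]])

```text
time: 16.65
tool_pos: [551.0, -33.0, 123.0]
tcp_rot: [180.0, -0.1, 177.6]
ft_force: [-3.5, 5.0, 1.7]
finger_gap: 31.1
grip_force: 2.4
```

Emit:
apply_moves(rows=[[0, -1.2, 0, 0, 0, -0.007], [0, -1.2, 0, 0, 0, -0.007], [0, -1.2, 0, 0, 0, -0.007], [-0.1, -1.2, 0, 0, 0, -0.007], [0, 0, 0, 0, 0, 0]])

```text
time: 17.27
tool_pos: [550.9, -37.8, 123.0]
tcp_rot: [180.0, -0.1, 179.2]
ft_force: [-3.2, 5.4, 1.5]
finger_gap: 31.2
grip_force: 2.4
```

Emit:
apply_moves(rows=[[0, -1.2, 0, 0, 0, -0.007], [0, -1.2, 0, 0, 0, -0.007], [0, -1.2, 0, 0, 0, -0.007], [-0.1, -1.2, 0, 0, 0, -0.007], [0, 0, 0, 0, 0, 0]])

```text
time: 17.9
tool_pos: [551.0, -42.7, 123.0]
tcp_rot: [180.0, -0.1, -179.2]
ft_force: [-4.0, 5.2, 1.3]
finger_gap: 31.1
grip_force: 2.5
```

Emit:
apply_moves(rows=[[0, -1.2, 0, 0, 0, -0.007], [0, -1.2, 0, 0, 0, -0.007], [0, -1.2, 0, 0, 0, -0.007], [-0.1, -1.2, 0, 0, 0, -0.007], [0, 0, 0, 0, 0, 0]])

```text
time: 18.52
tool_pos: [551.1, -47.4, 123.0]
tcp_rot: [180.0, -0.1, -177.6]
ft_force: [-4.2, 4.7, 2.1]
finger_gap: 30.8
grip_force: 2.6
```

Emit:
apply_moves(rows=[[0, -1.2, 0, 0, 0, -0.007], [0, -1.2, 0, 0, 0, -0.007], [0, -1.2, 0, 0, 0, -0.007], [-0.1, -1.2, 0, 0, 0, -0.007], [0, 0, 0, 0, 0, 0]])

```text
time: 19.15
tool_pos: [551.5, -49.3, 123.0]
tcp_rot: [179.7, -0.1, -175.9]
ft_force: [-3.2, 18.3, 2.8]
finger_gap: 30.8
grip_force: 9.1
```

The force jumped from 5 to 18 N while the TCP advanced only 1.9 mm, so the lever is firm. I'll hold here and measure.

```bash
python3 - <<'E'
from h import *
for c in ["top","side","wrist","top","side"]:
    pic,d=eyes.snapshot(c)
    if c=="top":cv2.imwrite("pics/top2.png",pic[:,:,::-1])
    for n in ["pivot","lever_handle"]:
        print(c,n,[(r["xyz"],round(r["confidence"],2)) for r in models.place_of(n,c)[:1]])
p,R,s=pose(); print(p,s["tcp_rot"],s["ft_force"],s["time"],s["finger_gap"],s["grip_force"])
E
```

```text
top pivot [([714.1, -38.3, 15.8], 0.64)]
top lever_handle [([633.0, 385.4, 42.4], 0.73)]
side pivot [([720.7, -39.5, 11.3], 0.87)]
side lever_handle [([553.5, -46.2, 137.9], 0.8)]
wrist pivot [([632.4, -435.7, 44.7], 0.72)]
wrist lever_handle [([549.9, -45.9, 139.1], 0.61)]
top pivot [([715.6, -38.6, 13.0], 0.94)]
top lever_handle []
side pivot []
side lever_handle [([554.3, -44.9, 135.3], 0.61)]
[551.5  -49.3  122.96] [ 179.74   -0.08 -175.9 ] [-3.5  18.2   3.23] 19.9 31.03433671951957 9.043866097927094
```

Emit:
apply_moves(rows=[[-0.3, 10, 0, 0, 0, 0.06], [-0.6, 14, 0, 0, 0, 0.083], [-0.6, 14, 0, 0, 0, 0.083], [-0.6, 14, 0, 0, 0, 0.083], [-0.6, 14, 0, 0, 0, 0.083]])

```text
time: 20.52
tool_pos: [560.4, 13.1, 123.0]
tcp_rot: [-180.0, -0.0, 161.4]
ft_force: [0.4, 2.5, -2.1]
finger_gap: 31.1
grip_force: 1.6
```

Emit:
apply_moves(rows=[[-0.6, 14, 0, 0, 0, 0.083], [-0.6, 14, 0, 0, 0, 0.083], [-0.6, 14, 0, 0, 0, 0.083], [-0.6, 14, 0, 0, 0, 0.083], [-0.6, 14, 0, 0, 0, 0.083]])

```text
time: 21.15
tool_pos: [596.5, 72.6, 123.3]
tcp_rot: [-180.0, 0.1, 137.6]
ft_force: [1.4, 1.0, -0.7]
finger_gap: 30.6
grip_force: 0.9
```

Emit:
apply_moves(rows=[[-0.1, 5, 0, 0, 0, 0.03], [0, 0, 0, 0, 0, 0], [0, 0, 0, 0, 0, 0], [0, 0, 0, 0, 0, 0], [0, 0, 0, 0, 0, 0]])

```text
time: 21.78
tool_pos: [599.1, 76.3, 123.4]
tcp_rot: [-180.0, 0.0, 136.1]
ft_force: [0.9, 0.4, 0.1]
finger_gap: 31.3
grip_force: 0.0
```

Emit:
apply_moves(rows=[[0, 0, 0, 0, 0, 0], [0, 0, 0, 0, 0, 0], [0, 0, -20, 0, 0, 0], [0, 0, -40, 0, 0, 0], [0, 0, -40, 0, 0, 0]], fingers=85)

```text
time: 22.4
tool_pos: [599.2, 76.6, 225.9]
tcp_rot: [180.0, 0.0, 136.1]
ft_force: [0.5, 0.1, 0.5]
finger_gap: 85.3
grip_force: 0.0
```

Emit:
apply_moves(rows=[[0, 0, 0, 0, 0, -0.177], [0, 0, 0, 0, 0, -0.177], [0, 0, 0, 0, 0, -0.177], [0, 0, 0, 0, 0, -0.177], [0, 0, 0, 0, 0, -0.177]])

```text
time: 23.02
tool_pos: [599.6, 76.6, 225.2]
tcp_rot: [-180.0, 0.1, -172.9]
ft_force: [0.4, -0.4, 0.1]
finger_gap: 84.7
grip_force: 0.0
```

Emit:
apply_moves(rows=[[0, 0, 0, 0, 0, -0.177], [0, 0, 0, 0, 0, 0], [0, 0, 0, 0, 0, 0], [0, 0, 0, 0, 0, 0], [0, 0, 0, 0, 0, 0]])

```text
time: 23.65
tool_pos: [599.2, 76.5, 223.4]
tcp_rot: [-180.0, -0.0, -163.2]
ft_force: [0.4, -0.5, 0.2]
finger_gap: 84.9
grip_force: 0.0
```

```bash
python3 - <<'E'
from h import *
for c in ["top","side","wrist"]:
    pic,d=eyes.snapshot(c)
    for n in ["pivot","lever_handle","index_post"]:
        print(c,n,[(r["xyz"],round(r["confidence"],2)) for r in models.place_of(n,c)[:1]])
p,R,s=pose(); print(p,s["tcp_rot"],s["ft_force"],s["time"]); print(delta([477,-112,225]))
E
```

```text
top pivot [([713.9, -36.2, 13.9], 0.74)]
top lever_handle [([597.2, 76.3, 138.4], 0.87)]
top index_post [([476.9, -111.2, 56.5], 0.88)]
side pivot [([720.8, -42.8, 11.2], 0.98)]
side lever_handle [([598.2, 77.0, 139.8], 0.88)]
side index_post [([481.7, -109.6, 58.9], 0.74)]
wrist pivot [([714.0, -39.4, 11.7], 0.97)]
wrist lever_handle [([598.2, 77.0, 137.3], 0.94)]
wrist index_post [([469.1, -114.3, 57.9], 0.63)]
[599.21  76.56 223.3 ] [ 180.      0.   -163.09] [ 0.38 -0.35  0.36] 24.25
[ 171.77 -144.85   -1.71]
```

Emit:
apply_moves(rows=[[40, -34, 0, 0, 0, 0], [44, -37, 0, 0, 0, 0], [44, -37, 0, 0, 0, 0], [44, -37, 0, 0, 0, 0], [0, 0, 0, 0, 0, 0]])

```text
time: 24.88
tool_pos: [475.2, -115.2, 223.6]
tcp_rot: [-179.9, -0.0, -163.4]
ft_force: [0.2, 0.4, -0.6]
finger_gap: 85.1
grip_force: 0.0
```

```bash
python3 - <<'E'
from h import *
p,R,s=pose()
pic,d=eyes.snapshot("wrist");cv2.imwrite("pics/w3.png",pic[:,:,::-1])
for n in ["pivot","lever_handle","index_post"]:
    print(n,[(r["xyz"],round(r["confidence"],2)) for r in models.place_of(n,"wrist")[:1]])
print(p,s["tcp_rot"],s["ft_force"],s["time"]); print(delta([477,-112,46]))
E
```

```text
pivot [([713.2, -39.0, 12.9], 0.71)]
lever_handle [([596.8, 78.8, 140.0], 0.83)]
index_post [([472.3, -115.5, 56.7], 0.87)]
[ 475.25 -115.23  223.58] [-179.94   -0.01 -163.36] [ 0.18  0.42 -0.59] 24.875
[  0.55  -0.44 177.42]
```

View pics/w3.png

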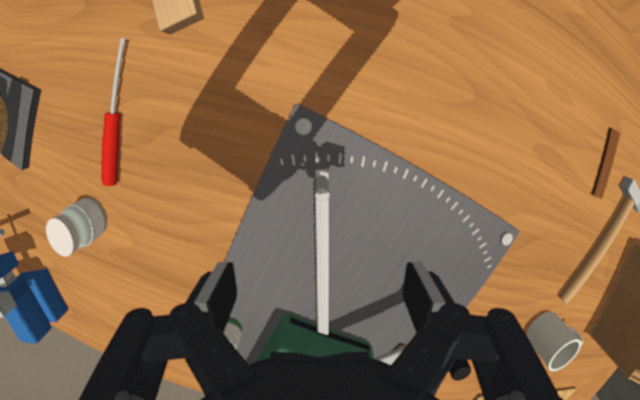

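The post at (322,180) lies on the fingers' centre line. I'll descend and cage it.

Emit:
apply_moves(rows=[[0, 0, 30, 0, 0, 0], [0, 0, 45, 0, 0, 0], [0, 0, 45, 0, 0, 0], [0, 0, 40, 0, 0, 0], [0, 0, 14, 0, 0, 0]])

```text
time: 25.7
tool_pos: [475.3, -110.3, 46.5]
tcp_rot: [179.8, -0.2, -163.0]
ft_force: [0.2, 1.0, 0.2]
finger_gap: 85.3
grip_force: 0.0
```

Emit:
apply_moves(rows=[[0, 0, 0, 0, 0, 0], [0, 0, 0, 0, 0, 0], [0, 0, 0, 0, 0, 0], [0, 0, 0, 0, 0, 0], [0, 0, 0, 0, 0, 0]], fingers=17, grip_force=20)

```text
time: 26.32
tool_pos: [477.1, -112.4, 49.8]
tcp_rot: [-180.0, 0.0, -163.1]
ft_force: [0.1, 0.3, 0.1]
finger_gap: 17.0
grip_force: 0.0
```

```bash
python3 - <<'E'
from h import *
p,R,s=pose(); print(p,s["tcp_rot"],s["ft_force"],s["time"],s["finger_gap"],s["grip_force"])
for pv in ([716,-39.3],[714.5,-38.5],[718,-40.5]):
    pv=np.array(pv); h=np.array([551.3,-44.6])
    u=(h-pv)/np.linalg.norm(h-pv); t=pv+250*u
    v=p[:2]-pv; print(t,np.linalg.norm(v),np.degrees(np.arctan2(*u[::-1]))%360,np.degrees(np.arctan2(*v[::-1]))%360)
E
```

```text
[ 477.12 -112.41   49.8 ] [-179.97    0.04 -163.1 ] [0.06 0.31 0.13] 26.325 17.016451861118494 0.0
[466.13 -47.34] 249.8162535939759 181.8431261509959 197.01611097310598
[464.67 -47.84] 248.61894736950012 182.14057371472583 197.29356724922866
[468.08 -46.65] 251.38350174700037 181.40891029123122 196.62117676193884
```

Emit:
apply_moves(rows=[[-0.1, 6, 0, 0, 0, 0.024], [-0.1, 8, 0, 0, 0, 0.032], [-0.1, 8, 0, 0, 0, 0.032], [-0.1, 8, 0, 0, 0, 0.032], [-0.1, 8, 0, 0, 0, 0.032]])

```text
time: 26.95
tool_pos: [468.5, -74.8, 49.5]
tcp_rot: [-180.0, 0.0, -171.9]
ft_force: [1.4, -0.8, 1.6]
finger_gap: 17.1
grip_force: 0.6
```

Emit:
apply_moves(rows=[[-0.1, 8, 0, 0, 0, 0.032], [-0.1, 7, 0, 0, 0, 0.028], [0, 5, 0, 0, 0, 0.02], [0, 3, 0, 0, 0, 0.012], [0, 0, 0, 0, 0, 0]])

```text
time: 27.58
tool_pos: [466.0, -52.0, 49.2]
tcp_rot: [180.0, -0.0, -177.1]
ft_force: [0.8, 1.1, 0.5]
finger_gap: 16.9
grip_force: 0.0
```

Emit:
apply_moves(rows=[[0, 2.5, 0, 0, 0, 0.01], [0, 2.4, 0, 0, 0, 0.01], [0, 0, 0, 0, 0, 0], [0, 0, 0, 0, 0, 0], [0, 0, 0, 0, 0, 0]])

```text
time: 28.2
tool_pos: [465.9, -47.4, 49.3]
tcp_rot: [180.0, -0.0, -178.2]
ft_force: [-0.3, -1.2, 0.4]
finger_gap: 17.1
grip_force: 0.0
```

Emit:
apply_moves(rows=[[0, 0, 0, 0, 0, 0], [0, 0, 0, 0, 0, 0], [0, 0, 0, 0, 0, 0], [0, 0, 0, 0, 0, 0], [0, 0, 0, 0, 0, 0]], fingers=12)

```text
time: 28.82
tool_pos: [465.9, -47.4, 49.3]
tcp_rot: [-180.0, -0.0, -178.2]
ft_force: [-1.0, -0.3, 1.3]
finger_gap: 12.9
grip_force: 19.9
```

Emit:
apply_moves(rows=[[0, 0, 0, 0, 0, 0], [0, 0, 0, 0, 0, 0], [0, 0, 0, 0, 0, 0], [0, 0, 0, 0, 0, 0], [0, 0, -10, 0, 0, 0]], fingers=60)

```text
time: 29.45
tool_pos: [465.1, -47.2, 58.9]
tcp_rot: [180.0, -0.1, -178.2]
ft_force: [-0.8, -0.8, -0.6]
finger_gap: 59.7
grip_force: 0.0
```

Emit:
apply_moves(rows=[[0, 0, -30, 0, 0, 0], [0, 0, -40, 0, 0, 0], [0, 0, -40, 0, 0, 0], [0, 0, -40, 0, 0, 0], [0, 0, 0, 0, 0, 0]])

```text
time: 30.08
tool_pos: [468.4, -47.9, 214.3]
tcp_rot: [-179.9, 0.4, -178.2]
ft_force: [0.9, 0.1, 0.2]
finger_gap: 59.9
grip_force: 0.0
```

Emit:
apply_moves(rows=[[50, 0, 0, 0, 0, 0], [50, 0, 0, 0, 0, 0], [0, 0, 0, 0, 0, 0], [0, 0, 0, 0, 0, 0], [0, 0, 0, 0, 0, 0]])

```text
time: 30.7
tool_pos: [366.6, -50.5, 209.3]
tcp_rot: [180.0, -0.0, -178.2]
ft_force: [0.2, -0.1, 0.5]
finger_gap: 60.0
grip_force: 0.0
```

```bash
python3 - <<'E'
from h import *
for c in ["wrist","side","top"]:
    pic,d=eyes.snapshot(c);cv2.imwrite(f"pics/{c}4.png",pic[:,:,::-1])
    for n in ["pivot","lever_handle","index_post"]:
        print(c,n,[(r["xyz"],round(r["confidence"],2)) for r in models.place_of(n,c)[:1]])
p,R,s=pose();print(p,s["ft_force"],s["time"])
E
```

```text
wrist pivot [([386.5, 430.0, 12.2], 0.5)]
wrist lever_handle []
wrist index_post [([463.0, -51.4, 58.4], 0.88)]
side pivot [([717.1, -43.1, 10.5], 0.65)]
side lever_handle [([595.7, 78.2, 136.9], 0.81)]
side index_post [([468.9, -46.0, 58.2], 0.72)]
top pivot [([715.2, -36.5, 13.8], 0.59)]
top lever_handle [([596.1, 75.4, 141.0], 0.81)]
top index_post [([463.9, -47.0, 57.1], 0.85)]
[366.   -50.52 209.29] [-0.56 -0.06 -0.01] 31.3
```

View pics/wrist4.png

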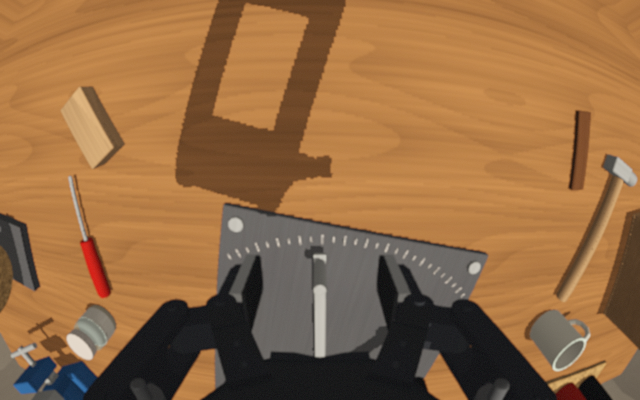

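The post stands at (320,258) in the wrist picture. The cameras put it at about (465,-48) mm, against a target of (466,-47). The lever is at rest and the bystanders in view look undisturbed.

```bash
python3 -c "
from h import *
print(job.hand_in())"
```

```text
the job is handed in; nothing more can be done
None
```

The job is handed in, with no verdict shown: the lever firmed up at about 0.81 rad and went back to rest, and the index post stands within about 2 mm of that direction by my own measurements.

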